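# Clamp a carving panel in a cam clamp and hold the lever at full lift

### The job

Take the carving panel off the sloping rest and stand it upright on one of its long thin edges in the slot of the cam clamp, between the fence and the open jaw and roughly centred along them, and let go of it. Then swing the clamp's lever to the cam's highest lift, where it points straight away from the fence, so that the jaw clamps the panel, and finish while still holding the lever there: it springs back if released, and past the highest point the jaw slackens again. Leave the other things on the bench where they are.

Things in the scene. Friction and masses are not known exactly. Their poses are not given: they have to be found in the camera images.
- panel: Loose pale wood panel, 18 mm thick (its x) x 140 mm wide (y) x 120 mm high (z), about 0.14 kg, shallow rosette on its +x face (either face may meet the fence). Origin at its centre. Starts face up on the sloping rest, z pointing up the slope; its top 35 mm overhang the rails, free below over 100 mm between them, so it can be pinched across its thickness at the middle of the top edge.
- rest: Fixed sloping wooden rest. Origin at the bench, x level, z up; the slope rises towards its -x side (roughly towards the robot) at 50 degrees from level, the low edge with a ledge is at +x. Two rails 20 mm wide at y = +-60 mm carry the panel. About 110 mm high; base 150 x 150 x 12 mm.
- jig: Fixed wooden cam clamp. Origin on the bench under the slot's middle; z up, +x from jaw to fence, y along the slot. The panel stands on the base board, top 18 mm above the bench. Fence face at x = +14 mm, 150 mm long; open jaw's pad face at x = -14 mm, 80 mm long (slot 28 mm wide); both tops 63 mm above the bench. The lever's vertical pivot axis is at x = -82 mm, y = 0.
- pad: Cork pad on the face of the clamp's sliding jaw, 8 mm thick, 80 mm long, 40 mm high, sprung so that it gives up to 7 mm. Origin at its centre. With the panel against the fence it meets the panel after 10 mm of jaw travel and presses it with about 12 N at the highest lift.
- knob (a point): Centre of the lever's upright round wooden knob, half-way up, 82.5 mm above the bench and 105 mm from the pivot axis. Knob 24 mm in diameter, from 60 to 105 mm above the bench, at the end of a flat wooden arm 26 mm wide and 12 mm thick whose top is 60 mm above the bench.
- pivot (a point): Point on the lever's pivot axis, 82.5 mm above the bench.
- cam (a joint): Lever angle, rad. 0 is open, where a return spring keeps it; grows anticlockwise seen from above, to a stop at 1.8. Highest lift at 1.20: the lever points along the jig's -x, straight away from the fence, over a small brass stud on the base, and the jaw has moved 14 mm. At 0 the knob is 1.20 rad short of that, on the jig's +y side. Up to about 4 N at the knob turn and hold it.
- mallet: Bystander, to be left alone: turned wooden mallet standing on its head, 92 mm across, 225 mm tall. Origin on its underside.
- gouge_a: Bystander, to be left alone: carving gouge lying flat, 210 mm long, light wood handle, blade 12 mm wide. Origin on its underside.
- gouge_b: Bystander, to be left alone: carving gouge lying flat, 210 mm long, blade 20 mm wide. Origin on its underside.
- gouge_c: Bystander, to be left alone: narrow carving gouge lying flat, 210 mm long, dark handle, blade 8 mm wide. Origin on its underside.
- offcut: Bystander, to be left alone: loose wood off-cut, 90 x 50 x 28 mm. Origin on its underside.
- glue: Bystander, to be left alone: white glue bottle standing, 60 mm across, 160 mm tall. Origin on its underside.
- brush: Bystander, to be left alone: bench brush lying bristles down, 260 mm long, 46 mm tall. Origin on its underside.
Things that resemble listed ones, but are neither listed nor needed, are in the scene too. Several things have the shape of the panel; the one meant has the colours described above.

How it is judged:
On the way:
1. the panel stands upright on a long edge in the slot of the open clamp, let go (x of panel in the frame of jig between -0.02 and 0.02 m and y of panel in the frame of jig between -0.035 and 0.035 m and z of panel in the frame of jig between 0.073 and 0.083 m and (angle between panel's own z axis and vertical below 0.25 rad or angle between panel's own z axis and vertical above 2.89 rad) and contact force between each of the fingers, the arm and panel below 0.1 N and value of joint cam below 0.4 rad), for 0.2 s.
At the end, for the whole second after the job is handed in: Fingers hold the lever (over 0.7 N), still, at 1.20 +- 0.13 rad; the pad presses the panel with over 6 N; the panel, at rest and untouched by the robot, stands on a long edge on the base, upright within 0.1 and flat to the fence within 0.06 rad, centred along the slot within 35 mm (x of panel in the frame of jig between -0.0125 and 0.0125 m and y of panel in the frame of jig between -0.035 and 0.035 m and z of panel in the frame of jig between 0.073 and 0.083 m and (angle between panel's own z axis and vertical below 0.1 rad or angle between panel's own z axis and vertical above 3.04 rad) and contact force between each of the fingers, the arm and panel below 0.1 N and value of joint cam between 1.07 and 1.33 rad and velocity of joint cam between -0.15 and 0.15 rad/s and contact force between the fingers and cam above 0.7 N and contact force between pad and panel above 6 N and angle between the x axis of panel and the x axis of jig, either way round below 0.06 rad and linear speed of panel below 0.02 m/s); the arm keeps its last pose, push and grip.
It fails at once if another thing on the bench was moved by more than 40 mm (distance of any of mallet, gouge_a, gouge_b, gouge_c, offcut, glue, brush from where it was at the start of the episode above 0.04 m).
It also fails if it takes over 54 s, if anything falls off the work surface, if the arm or the gripper's body presses on something with over 40 N, if the wrist force passes 120 N, or if a joint passes its speed limit or range.

### The arm

A 6-joint arm with a two-finger parallel gripper is mounted at the origin on the work surface. World frame = base frame: x ahead of the robot, y to its left, z up, the work surface at z = 0. Lengths are in m, angles in rad, forces in N, time in s.
With the tool pointing down it reaches from about 0.325 to 0.775 m from the base axis. Payload 9.3 kg.
Tool frame: the origin (TCP) lies at the very end of the fingers, on their centre line; the grasp point (between the pads) lies arm.tcp_to_grasp behind it (arm.tcp_to_grasp is the distance from the TCP to the grasp point, in m); z points along the fingers, y is the line along which they close (so a half turn about z gives the same grasp; the last joint's range is limited). The gripper opens to 85 mm and grips with 20 to 120 N. Pads are 22 mm wide; open, the fingers measure 114 mm over their backs; the gripper's body (76 mm by 85 mm) begins 54 mm behind the grasp point. The pads swing forward as they close: fully open they stand 13 mm farther back than shut.
Start: joints at [-1.355, 0.259, 0.021, 1.334, 0, 1.418], TCP at [0.198, -0.513, 0.231] pointing down, gripper open.
Joint ranges: [-3.04, 3.04], [-0.91, 1.82], [-1.04, 1.36], [-1.92, 1.95], [-1.52, 1.45], [-3.14, 3.14]. Speed limits (rad/s): [2.22, 2.22, 2.79, 3.14, 3.14, 3.14].

### API

Orientations are given as a 3x3 rotation matrix whose columns are the frame's x, y, z axes.
In Python, from bench import get_state, capture, calibration, arm gives the robot as it stands.
- The arm moves only by the shell command python3 -m inch 'ROWS' [FORCE]. ROWS is a JSON object of lists of equal length, an entry for each row: "delta_pos": the shift along the tool's x, y, z in m, a list of three; "angular": the turn, a rotation vector about the tool's x, y, z in rad, a list of three; "gripper": the closure, from -1 (fully open) to 1 (shut). A call has 1 to 5 rows; each row shifts and turns the commanded pose from where the row before left it, along the tool's axes as they then stand; what a row does not reach is not made up. A row lasts 1/12 s, in which the tool goes at most 41.7 mm and 7.16 degrees, less where a joint would pass 70% of its speed; a pose out of reach is approached as far as the arm can. A call with a gripper value outside its range is refused whole. The fingers move at their own pace and stop on an object; FORCE is the grip in N (left out, the last holds). Time passes only in rows, so rows that do not move let the fingers close. It gives the time, the measured TCP pose, the force, the opening and the grip force at its end, in the units of the state.
- get_state(): the state, without advancing time (a new reading comes with each control period).
- capture(name): name is "scene" or "top" or "wrist"; returns (picture, depth): 420x560x3 uint8, red, green, blue; 420x560 float32, m along the optical axis (not along the pixel's ray), 0 where there is no reading.
- calibration(name): a dict with "camera_matrix" (3x3 intrinsics, pixels), "view" (4x4, takes a point from world to camera coordinates). Camera axes: x right, y up, looking along -z (the intrinsics and any distortion apply to the point x, -y, -z); pixel columns grow to the right and rows downward; lengths in m; the calibration is good to about 2 mm. A picture is of the moment at which its call begins: read the wrist's pose just before it. calibration takes no time and is no camera call; for the wrist camera it gives the pose at the moment of the call.
- arm.sign_off(): hands the job in; it is judged then, once.
The state is a dict: "time_s": time; "joints": joint angles; "dq": joint speeds; "effort": joint torques, N m; "ee_pos": TCP position; "eef_rot": TCP orientation; "force": force on the tool from outside, world axes, zero at the start; "ft_torque": the same for the moment, N m; "grip_width": opening from 0.0 (shut) to 1.0 (fully open); "grip_force": force on a finger pad.
Only numpy, scipy, OpenCV 4.12 (cv2) and the standard library are available. Lean on these libraries where they do the work, as an engineer would, in place of code of your own. Each camera call takes 0.05 s, during which the arm holds its last target. There are 200 camera calls.

## Working session

There is one attempt and no reset: what is moved stays moved. The work goes in short steps, Python scripts to look and compute and a shell command to move; the robot and the scene stay as the last step left them, time stands still between calls to the robot, and variables do not carry over. Pictures are saved under pics/ and viewed, at most 10 in all, crops included, and the job is handed in when it is done.

```bash
ls; mkdir -p pics; python3 - <<'E'
from bench import *
import cv2,numpy as np
for n in("scene","top"):
    p,d=capture(n);cv2.imwrite(f"pics/{n}0.png",p[:,:,::-1]);np.save(f"pics/{n}0.npy",d)
    c=calibration(n);print(n,c)
s=get_state();print(s,arm.tcp_to_grasp)
E
```

```text
pics
scene {'camera_matrix': array([[443.93114838,   0.        , 270.82290551],
       [  0.        , 443.93114838, 211.00438717],
       [  0.        ,   0.        ,   1.        ]]), 'view': array([[ 0.80920113,  0.58737787, -0.01344473, -0.4732095 ],
       [-0.36022109,  0.51407657,  0.77843821,  0.13574618],
       [ 0.464149  , -0.62507001,  0.62757724, -1.70201084],
       [ 0.        ,  0.        ,  0.        ,  1.        ]])}
top {'camera_matrix': array([[511.39466266,   0.        , 282.78075678],
       [  0.        , 511.39466266, 205.13723372],
       [  0.        ,   0.        ,   1.        ]]), 'view': array([[-0.0216399 , -0.99975793,  0.00397551,  0.00690346],
       [ 0.99075344, -0.02091194,  0.13405339, -0.57323143],
       [-0.1339378 ,  0.00683965,  0.99096614, -1.61538179],
       [ 0.        ,  0.        ,  0.        ,  1.        ]])}
{'time_s': 0.1, 'joints': array([-1.35460873e+00,  2.59159697e-01,  2.08418980e-02,  1.33366667e+00,
        6.40706125e-06,  1.41819897e+00]), 'dq': array([-0.0001546 , -0.00163727,  0.00329129,  0.00073299, -0.00111298,
       -0.00082035]), 'effort': array([ 5.98711835e-03, -5.56693125e+01,  3.45070195e+01,  1.15801641e-02,
       -1.95751395e-04, -5.30517497e-06]), 'ee_pos': array([ 0.19821335, -0.51279091,  0.23071534]), 'eef_rot': array([[ 9.32766063e-01,  3.60482190e-01, -2.48607857e-04],
       [ 3.60482227e-01, -9.32765358e-01,  1.16186087e-03],
       [ 1.86937356e-04, -1.17336311e-03, -9.99999294e-01]]), 'force': array([-0.21490496,  0.79863921,  0.12074325]), 'ft_torque': array([-0.00855722, -0.01677549,  0.03401415]), 'grip_force': 0.0, 'grip_width': 0.9994952913962718} 0.0187
```

View pics/top0.png

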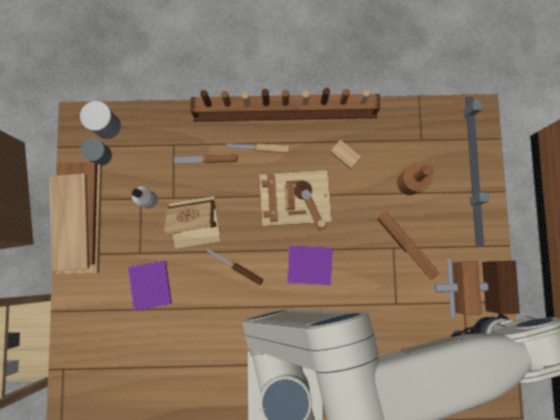

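View pics/scene0.png

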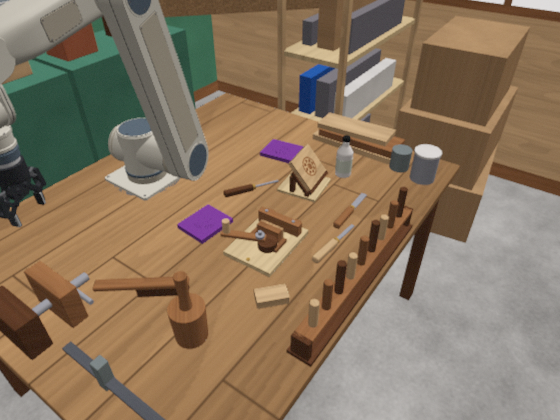

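Top view: jig around (295,198), with its knob at about (320,224). The rest with a rosette panel is at (190,220). The panel-shaped candidates are the pale rosette panel at (188,216) and the purple ones at (151,285) and (310,265). The pale one on the rest fits the description. The enlarged crop below is to confirm it.

```bash
python3 - <<'E'
import cv2,numpy as np
a=cv2.imread("pics/top0.png")
c=a[160:260,150:350]; c=cv2.resize(c,None,fx=4,fy=4,interpolation=cv2.INTER_CUBIC)
cv2.imwrite("pics/c1.png",c)
a=cv2.imread("pics/scene0.png")
c=a[130:280,190:390]; c=cv2.resize(c,None,fx=4,fy=4,interpolation=cv2.INTER_CUBIC)
cv2.imwrite("pics/c2.png",c)
E
```

```text
(no output)
```

View pics/c1.png

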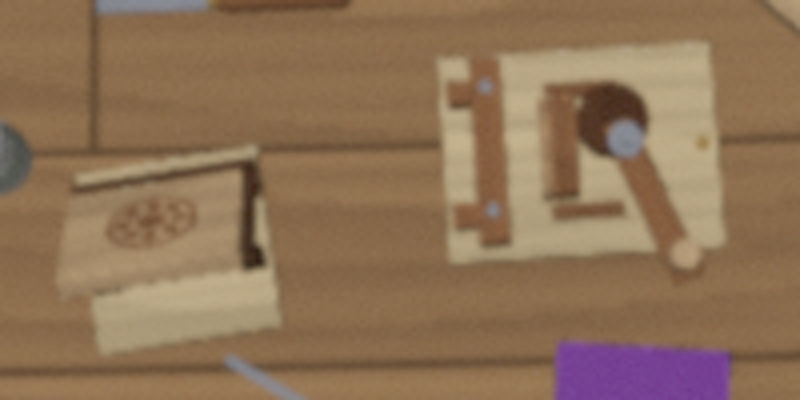

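View pics/c2.png

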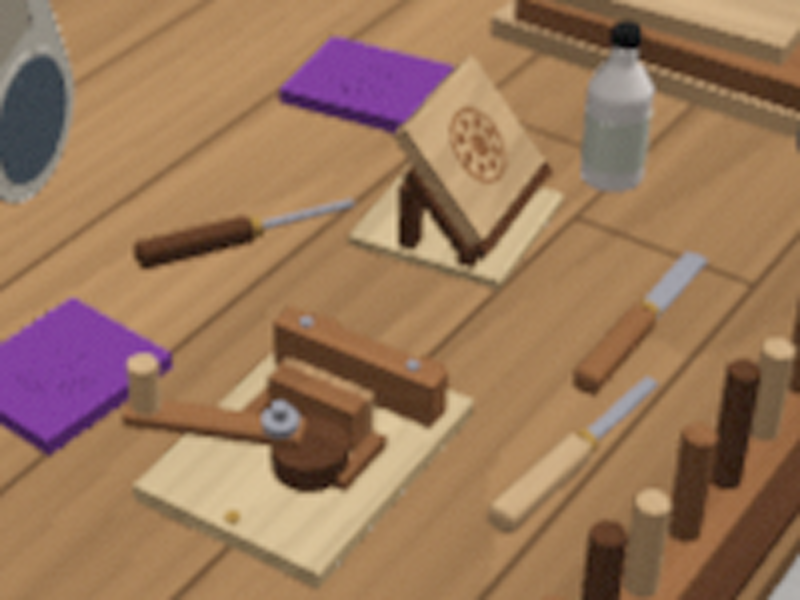

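The crop confirms it: the pale panel with the rosette lies on the rest, high edge towards the robot. In the jig, the fence is at the left, the lever nut at about (306,194) and the knob at about (321,223).

```bash
cat > h.py <<'E'
import numpy as np,cv2
from bench import *
def cloud(n,d,cal=None):
    c=cal or calibration(n);K=c["camera_matrix"];V=np.array(c["view"])
    v,u=np.mgrid[:d.shape[0],:d.shape[1]]
    P=np.stack([(u-K[0,2])/K[0,0]*d,-(v-K[1,2])/K[1,1]*d,-d],-1)
    W=(P-V[:3,3])@V[:3,:3]; W[d<=0]=np.nan
    return W
def ray(u,v,z,n=None,cal=None):
    c=cal or calibration(n);K=c["camera_matrix"];V=np.array(c["view"])
    o=-V[:3,:3].T@V[:3,3];r=V[:3,:3].T@np.array([(u-K[0,2])/K[0,0],-(v-K[1,2])/K[1,1],-1])
    return o+r*(z-o[2])/r[2]
def fitplane(Q):
    c=Q.mean(0);n=np.linalg.svd(Q-c)[2][2];return c,n*np.sign(n[2])
E
python3 - <<'E'
from h import *
np.set_printoptions(precision=4,suppress=True)
d=np.load("pics/top0.npy");W=cloud("top",d)
C=lambda x,y:(150+x/4-.375,160+y/4-.375)
poly=np.array([C(*p) for p in[(85,200),(232,180),(228,258),(75,278)]],np.int32)
m=np.zeros(d.shape,np.uint8);cv2.fillPoly(m,[poly],1)
Q=W[m>0];Q=Q[~np.isnan(Q).any(1)]
c,n=fitplane(Q);print("panel",c,n,"tilt",np.degrees(np.arccos(n[2])),"yaw",np.degrees(np.arctan2(n[1],n[0])),np.std((Q-c)@n))
cal=calibration("top")
def onpl(u,v):
    a=ray(u,v,0,cal=cal);b=ray(u,v,.2,cal=cal);r=b-a;return a+r*((c-a)@n)/(r@n)
for p in[(60,290),(240,270),(243,165),(75,188),(151,223)]:print("pt",p,onpl(*C(*p)))
for nm,p,z in[("nut",(626,138),.085),("knobtop",(684,254),.105),("stud",(702,142),.02),("boltA",(486,87),.063),("boltB",(492,209),.063)]:
    u,v=C(*p);print(nm,ray(u,v,z,cal=cal),W[int(round(v)),int(round(u))])
# fence top
Z=W[...,2];sub=np.zeros(d.shape,bool);sub[170:225,262:280]=1
F=W[sub&(abs(Z-.063)<.006)];print(len(F));r=cv2.minAreaRect((F[:,:2]*1000).astype(np.float32));print("fence",r)
E
```

```text
panel [0.5367 0.2917 0.093 ] [0.7566 0.1039 0.6456] tilt 49.790769154103934 yaw 7.822277036385481 0.001992296449368705
pt (60, 290) [0.4847 0.3517 0.1443]
pt (240, 270) [0.4961 0.2155 0.1529]
pt (243, 165) [0.5922 0.2287 0.0382]
pt (75, 188) [0.5768 0.3652 0.0342]
pt (151, 223) [0.5406 0.2938 0.0882]
nut [ 0.6004 -0.0794  0.085 ] [ 0.6012 -0.0791  0.0828]
knobtop [ 0.5057 -0.1206  0.105 ] [ 0.5058 -0.1215  0.1076]
stud [ 0.606  -0.1451  0.02  ] [ 0.6063 -0.1446  0.0205]
boltA [0.6476 0.0305 0.063 ] [0.6494 0.0309 0.0598]
boltB [0.549  0.0276 0.063 ] [0.5469 0.0262 0.0769]
332
fence ((597.1084594726562, 29.81332778930664), (150.3072509765625, 25.79012107849121), 2.398219108581543)
```

```bash
cat >> h.py <<'E'
from scipy.spatial.transform import Rotation as R
def tool(z,y):
    z=np.array(z,float);z/=np.linalg.norm(z);y=np.array(y,float);y-=z*(y@z);y/=np.linalg.norm(y)
    return np.stack([np.cross(y,z),y,z],1)
def plan(wps,step=.036,turn=.115,g=-1,p=None,M=None):
    s=get_state();p=s["ee_pos"].copy() if p is None else p;M=R.from_matrix(s["eef_rot"] if M is None else M)
    rows=[]
    for P,T in wps:
        P=np.array(P);T=R.from_matrix(T);w=(M.inv()*T).as_rotvec()
        N=max(1,int(np.ceil(max(np.linalg.norm(P-p)/step,np.linalg.norm(w)/turn))))
        pe,Me=p.copy(),M
        for i in range(1,N+1):
            pi=p+(P-p)*i/N;Mi=M*R.from_rotvec(w*i/N)
            a=np.round(Me.inv().apply(pi-pe),3);b=np.round((Me.inv()*Mi).as_rotvec(),3)
            pe=pe+Me.apply(a);Me=Me*R.from_rotvec(b);rows.append((a+0,b+0))
        p,M=pe,Me
    import json
    for i in range(0,len(rows),5):
        r=rows[i:i+5]
        print(json.dumps({"delta_pos":[x[0].tolist() for x in r],"angular":[x[1].tolist() for x in r],"gripper":[g]*len(r)}).replace(" ",""))
E
python3 - <<'E'
from h import *
c,s=np.cos(np.radians(7.8)),np.sin(np.radians(7.8))
n=np.array([.766*c,.766*s,.643]);u=np.array([-.643*c,-.643*s,.766])
T=tool(-u,n)
M1=R.from_euler('z',np.radians(30)).as_matrix()@get_state()["eef_rot"]
plan([((.33,-.25,.33),M1),((.42,.20,.30),T),((.432,.279,.215),T)])
E
```

```text
{"delta_pos":[[0.024,-0.022,-0.011],[0.026,-0.02,-0.011],[0.026,-0.02,-0.011],[0.028,-0.017,-0.011],[0.028,-0.016,-0.011]],"angular":[[0.0,0.0,-0.058],[0.0,0.0,-0.058],[0.0,0.0,-0.059],[0.0,0.0,-0.058],[0.0,0.0,-0.058]],"gripper":[-1,-1,-1,-1,-1]}
{"delta_pos":[[0.03,-0.014,-0.011],[0.03,-0.012,-0.011],[0.031,-0.011,-0.011],[0.031,-0.009,-0.011],[0.031,-0.016,0.002]],"angular":[[0.0,0.0,-0.058],[0.0,0.0,-0.058],[0.0,-0.001,-0.058],[0.0,0.0,-0.059],[-0.051,0.022,-0.06]],"gripper":[-1,-1,-1,-1,-1]}
{"delta_pos":[[0.033,-0.015,0.003],[0.033,-0.012,0.002],[0.033,-0.011,0.002],[0.034,-0.009,0.003],[0.035,-0.007,0.003]],"angular":[[-0.05,0.022,-0.06],[-0.051,0.021,-0.06],[-0.051,0.022,-0.06],[-0.051,0.022,-0.06],[-0.051,0.022,-0.06]],"gripper":[-1,-1,-1,-1,-1]}
{"delta_pos":[[0.035,-0.005,0.003],[0.035,-0.003,0.004],[0.035,-0.001,0.005],[0.035,0.0,0.005],[0.035,0.003,0.006]],"angular":[[-0.05,0.022,-0.06],[-0.051,0.022,-0.06],[-0.051,0.022,-0.06],[-0.05,0.021,-0.06],[-0.051,0.022,-0.06]],"gripper":[-1,-1,-1,-1,-1]}
{"delta_pos":[[0.034,0.004,0.008],[0.034,0.006,0.008],[0.019,-0.009,0.02],[0.019,-0.01,0.02],[0.02,-0.009,0.019]],"angular":[[-0.051,0.022,-0.06],[-0.051,0.022,-0.06],[0.0,0.0,0.0],[0.0,0.0,0.0],[0.0,0.0,0.0]],"gripper":[-1,-1,-1,-1,-1]}
{"delta_pos":[[0.019,-0.01,0.02]],"angular":[[0.0,0.0,0.0]],"gripper":[-1]}
```

```bash
python3 -m inch '{"delta_pos":[[0.024,-0.022,-0.011],[0.026,-0.02,-0.011],[0.026,-0.02,-0.011],[0.028,-0.017,-0.011],[0.028,-0.016,-0.011]],"angular":[[0,0,-0.058],[0,0,-0.058],[0,0,-0.058],[0,0,-0.058],[0,0,-0.058]],"gripper":[-1,-1,-1,-1,-1]}'
python3 -m inch '{"delta_pos":[[0.03,-0.014,-0.011],[0.03,-0.012,-0.011],[0.031,-0.011,-0.011],[0.031,-0.009,-0.011],[0.031,-0.016,0.002]],"angular":[[0,0,-0.058],[0,0,-0.058],[0,0,-0.058],[0,0,-0.058],[-0.051,0.022,-0.06]],"gripper":[-1,-1,-1,-1,-1]}'
python3 -m inch '{"delta_pos":[[0.033,-0.015,0.003],[0.033,-0.012,0.002],[0.033,-0.011,0.002],[0.034,-0.009,0.003],[0.035,-0.007,0.003]],"angular":[[-0.051,0.022,-0.06],[-0.051,0.022,-0.06],[-0.051,0.022,-0.06],[-0.051,0.022,-0.06],[-0.051,0.022,-0.06]],"gripper":[-1,-1,-1,-1,-1]}'
python3 -m inch '{"delta_pos":[[0.035,-0.005,0.003],[0.035,-0.003,0.004],[0.035,-0.001,0.005],[0.035,0,0.005],[0.035,0.003,0.006]],"angular":[[-0.051,0.022,-0.06],[-0.051,0.022,-0.06],[-0.051,0.022,-0.06],[-0.051,0.022,-0.06],[-0.051,0.022,-0.06]],"gripper":[-1,-1,-1,-1,-1]}'
```

```text
time_s: 0.52
ee_pos: [0.2713, -0.3655, 0.2865]
eef_rot: [[0.789, 0.614, -0.0], [0.614, -0.789, 0.001], [0.0, -0.001, -1.0]]
force: [0.8, -1.4, 0.4]
grip_width: 1.002
grip_force: 0.0
time_s: 0.93
ee_pos: [0.3387, -0.216, 0.3292]
eef_rot: [[0.578, 0.814, 0.054], [0.816, -0.578, -0.013], [0.02, 0.052, -0.998]]
force: [0.8, 1.2, -0.8]
grip_width: 1.0
grip_force: 0.0
time_s: 1.35
ee_pos: [0.3715, -0.041, 0.3161]
eef_rot: [[0.297, 0.897, 0.327], [0.952, -0.304, -0.029], [0.073, 0.32, -0.945]]
force: [0.2, -0.8, -0.0]
grip_width: 0.999
grip_force: 0.0
time_s: 1.77
ee_pos: [0.4064, 0.1325, 0.3058]
eef_rot: [[-0.015, 0.824, 0.566], [0.999, -0.009, 0.04], [0.038, 0.566, -0.824]]
force: [2.0, -1.0, -0.7]
grip_width: 1.002
grip_force: 0.0
```

Motion tracks well. On to the pre-grasp pose, then a look through the wrist camera.

```bash
python3 -m inch '{"delta_pos":[[0.034,0.004,0.008],[0.034,0.006,0.008],[0.019,-0.009,0.02],[0.019,-0.01,0.02],[0.019,-0.01,0.02]],"angular":[[-0.051,0.022,-0.06],[-0.051,0.022,-0.06],[0,0,0],[0,0,0],[0,0,0]],"gripper":[-1,-1,-1,-1,-1]}'
python3 -m inch '{"delta_pos":[[0,0,0],[0,0,0]],"angular":[[0,0,0],[0,0,0]],"gripper":[-1,-1]}'
python3 - <<'E'
from h import *
cal=calibration("wrist");p,d=capture("wrist");cv2.imwrite("pics/w1.png",p[:,:,::-1]);np.save("pics/w1.npy",d);np.save("pics/w1c.npy",cal,allow_pickle=True)
p,d=capture("top");cv2.imwrite("pics/t1.png",p[:,:,::-1])
V=np.array(cal["view"]);print(-V[:3,:3].T@V[:3,3])
E
```

```text
time_s: 2.18
ee_pos: [0.4297, 0.2597, 0.2351]
eef_rot: [[-0.136, 0.755, 0.641], [0.991, 0.103, 0.088], [0.0, 0.647, -0.762]]
force: [0.9, -1.0, -0.1]
grip_width: 1.001
grip_force: 0.0
time_s: 2.35
ee_pos: [0.4295, 0.2589, 0.2341]
eef_rot: [[-0.136, 0.758, 0.638], [0.991, 0.105, 0.087], [-0.002, 0.644, -0.765]]
force: [1.2, -0.5, 0.4]
grip_width: 1.004
grip_force: 0.0
[0.32775627 0.32697282 0.34272869]
```

View pics/w1.png

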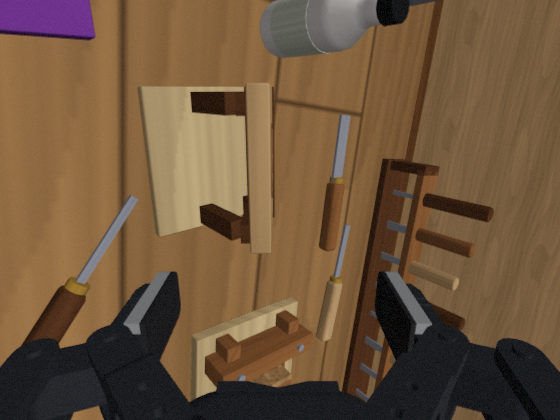

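The wrist view shows the panel's top edge as a pale strip from (259,86) to (261,251), with the rails behind it and both fingers at the bottom.

```bash
python3 - <<'E'
from h import *
np.set_printoptions(precision=4,suppress=True)
cal=np.load("pics/w1c.npy",allow_pickle=True).item();d=np.load("pics/w1.npy");W=cloud("wrist",d,cal)
m=np.zeros(d.shape,np.uint8);cv2.fillPoly(m,[np.array([(250,90),(269,90),(270,246),(253,246)])],1)
Q=W[m>0];Q=Q[~np.isnan(Q).any(1)];c,n=fitplane(Q);print(c,n,np.std((Q-c)@n))
def onpl(u,v):
    a=ray(u,v,0,cal=cal);b=ray(u,v,.2,cal=cal);r=b-a;return a+r*((c-a)@n)/(r@n)
g=cv2.cvtColor(cv2.imread("pics/w1.png"),cv2.COLOR_BGR2GRAY)
P=[onpl(*p) for p in[(247,87),(271,85),(272,250),(251,252)]];print(np.array(P));e=np.mean(P,0)
ln=(P[0]+P[1]-P[2]-P[3])/2;print("mid",e,"len",np.linalg.norm(ln),"thick",np.linalg.norm(P[0]-P[1]),np.linalg.norm(P[2]-P[3]),"yaw of y",np.degrees(np.arctan2(-ln[0],ln[1])))
s=get_state();print("edge in tool",s["eef_rot"].T@(e-s["ee_pos"]),"normal in tool",s["eef_rot"].T@n, "ln",s["eef_rot"].T@ln)
E
```

```text
[0.4965 0.2917 0.1282] [-0.5966 -0.0846  0.7981] 0.0010165761700350752
[[0.4808 0.3519 0.1228]
 [0.4947 0.3552 0.1336]
 [0.5134 0.2216 0.1334]
 [0.4992 0.2182 0.1224]]
mid [0.497  0.2867 0.128 ] len 0.1349014601036361 thick 0.01784188737120882 0.018261242425906175 yaw of y 7.901498224512348
edge in tool [ 0.0194 -0.017   0.1278] normal in tool [-0.0038  0.0566 -0.9984] ln [ 0.1349 -0.0001 -0.0005]
```

Edge length 135 mm and thickness 18 mm match the panel, and the two measurements agree. Next: align, insert and pinch.

```bash
python3 -m inch '{"delta_pos":[[0.01,-0.009,0.025],[0.009,-0.008,0.025],[0,0,0.025],[0,0,0.02],[0,0,0.02]],"angular":[[0,0,0],[0,0,0],[0,0,0],[0,0,0],[0,0,0]],"gripper":[-1,-1,-1,-1,-1]}'
python3 -m inch '{"delta_pos":[[0,0,0.02],[0,0,0.02],[0,0,0],[0,0,0]],"angular":[[0,0,0],[0,0,0],[0,0,0],[0,0,0]],"gripper":[-1,-1,-1,-1]}'
python3 - <<'E'
from h import *
p,d=capture("wrist");cv2.imwrite("pics/w2.png",p[:,:,::-1])
s=get_state();print(s["eef_rot"].T@(np.array([.497,.2867,.128])-s["ee_pos"]))
E
```

```text
time_s: 2.87
ee_pos: [0.4901, 0.2848, 0.1379]
eef_rot: [[-0.133, 0.755, 0.642], [0.991, 0.101, 0.087], [0.001, 0.648, -0.762]]
force: [0.2, 0.9, 0.6]
grip_width: 1.0
grip_force: 0.0
time_s: 3.2
ee_pos: [0.515, 0.2878, 0.107]
eef_rot: [[-0.132, 0.756, 0.641], [0.991, 0.101, 0.085], [-0.0, 0.646, -0.763]]
force: [-0.8, 0.2, -0.4]
grip_width: 0.998
grip_force: 0.0
[ 0.00097217 -0.0003277  -0.02706248]
```

View pics/w2.png

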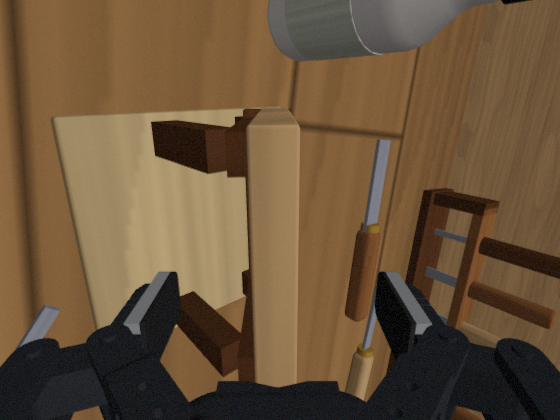

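The edge sits centred between the fingers, with the strip at columns 247–298 and the fingers at 175 and 380. Close, then lift along the slope.

```bash
python3 -m inch '{"delta_pos":[[0,0,0],[0,0,0],[0,0,0],[0,0,0],[0,0,0]],"angular":[[0,0,0],[0,0,0],[0,0,0],[0,0,0],[0,0,0]],"gripper":[1,1,1,1,1]}' 40
python3 -m inch '{"delta_pos":[[0,0,0],[0,0,0],[0,0,0],[0,0,0]],"angular":[[0,0,0],[0,0,0],[0,0,0],[0,0,0]],"gripper":[1,1,1,1]}'
```

```text
time_s: 3.67
ee_pos: [0.5142, 0.289, 0.1072]
eef_rot: [[-0.134, 0.756, 0.641], [0.991, 0.102, 0.087], [0.0, 0.647, -0.762]]
force: [0.2, -0.7, -0.6]
grip_width: 0.299
grip_force: 0.0
time_s: 4.0
ee_pos: [0.5139, 0.289, 0.1068]
eef_rot: [[-0.135, 0.756, 0.641], [0.991, 0.103, 0.087], [-0.0, 0.646, -0.763]]
force: [-6.0, -1.2, 4.4]
grip_width: 0.206
grip_force: 39.3
```

```bash
python3 - <<'E'
from h import *
a=np.radians(92.2);x=np.array([np.cos(a),np.sin(a),0]);o=np.array([.5975,.0028,0])
T=tool((0,0,-1),x);M=get_state()["eef_rot"];p=get_state()["ee_pos"]
P1=p+M@[0,.02,-.04]; 
plan([(P1,M),((.5,.23,.27),M),(o+[0,0,.21],T)],g=1)
E
```

```text
{"delta_pos":[[0.0,0.01,-0.02],[0.0,0.01,-0.02],[-0.014,0.017,-0.025],[-0.014,0.017,-0.024],[-0.014,0.018,-0.025]],"angular":[[0.0,0.0,0.0],[0.0,0.0,0.0],[0.0,0.0,0.0],[0.0,0.0,0.0],[0.0,0.0,0.0]],"gripper":[1,1,1,1,1]}
{"delta_pos":[[-0.015,0.017,-0.025],[-0.017,0.001,0.006],[-0.017,-0.001,0.006],[-0.018,-0.002,0.005],[-0.017,-0.004,0.005]],"angular":[[0.0,0.0,0.0],[0.041,0.037,-0.101],[0.04,0.037,-0.1],[0.041,0.037,-0.101],[0.041,0.037,-0.1]],"gripper":[1,1,1,1,1]}
{"delta_pos":[[-0.017,-0.005,0.004],[-0.016,-0.007,0.004],[-0.016,-0.008,0.003],[-0.015,-0.009,0.004],[-0.014,-0.011,0.003]],"angular":[[0.04,0.036,-0.101],[0.041,0.037,-0.1],[0.04,0.037,-0.101],[0.041,0.037,-0.101],[0.041,0.037,-0.1]],"gripper":[1,1,1,1,1]}
{"delta_pos":[[-0.013,-0.013,0.003],[-0.012,-0.013,0.003],[-0.01,-0.014,0.004],[-0.01,-0.016,0.003],[-0.008,-0.015,0.004]],"angular":[[0.04,0.037,-0.101],[0.041,0.037,-0.1],[0.041,0.037,-0.101],[0.04,0.036,-0.101],[0.041,0.037,-0.1]],"gripper":[1,1,1,1,1]}
```

```bash
python3 -m inch '{"delta_pos":[[0,0.01,-0.02],[0,0.01,-0.02],[-0.014,0.017,-0.025],[-0.014,0.017,-0.025],[-0.014,0.017,-0.025]],"angular":[[0,0,0],[0,0,0],[0,0,0],[0,0,0],[0,0,0]],"gripper":[1,1,1,1,1]}'
python3 -m inch '{"delta_pos":[[-0.015,0.017,-0.025],[-0.017,0.001,0.006],[-0.017,-0.001,0.006],[-0.018,-0.002,0.005],[-0.017,-0.004,0.005]],"angular":[[0,0,0],[0.041,0.037,-0.101],[0.041,0.037,-0.101],[0.041,0.037,-0.101],[0.041,0.037,-0.101]],"gripper":[1,1,1,1,1]}'
python3 -m inch '{"delta_pos":[[-0.017,-0.005,0.004],[-0.016,-0.007,0.004],[-0.016,-0.008,0.003],[-0.015,-0.009,0.004],[-0.014,-0.011,0.003]],"angular":[[0.041,0.037,-0.101],[0.041,0.037,-0.101],[0.041,0.037,-0.101],[0.041,0.037,-0.101],[0.041,0.037,-0.101]],"gripper":[1,1,1,1,1]}'
python3 -m inch '{"delta_pos":[[-0.013,-0.013,0.003],[-0.012,-0.013,0.003],[-0.01,-0.014,0.004],[-0.01,-0.016,0.003],[-0.008,-0.015,0.004]],"angular":[[0.041,0.037,-0.101],[0.041,0.037,-0.101],[0.041,0.037,-0.101],[0.041,0.037,-0.101],[0.041,0.037,-0.101]],"gripper":[1,1,1,1,1]}'
python3 -m inch '{"delta_pos":[[0,0,0],[0,0,0]],"angular":[[0,0,0],[0,0,0]],"gripper":[1,1]}'
python3 - <<'E'
from h import *
np.save("pics/w3c.npy",calibration("wrist"),allow_pickle=True);p,d=capture("wrist");cv2.imwrite("pics/w3.png",p[:,:,::-1]);np.save("pics/w3.npy",d)
a=np.radians(92.2);x=np.array([np.cos(a),np.sin(a),0]);s=get_state()
print(R.from_matrix(s["eef_rot"].T@tool((0,0,-1),x)).as_rotvec())
E
```

```text
time_s: 4.42
ee_pos: [0.499, 0.2442, 0.241]
eef_rot: [[-0.135, 0.757, 0.64], [0.991, 0.103, 0.087], [-0.0, 0.645, -0.764]]
force: [1.4, 0.1, -1.2]
grip_width: 0.206
grip_force: 40.5
time_s: 4.83
ee_pos: [0.5263, 0.1632, 0.2532]
eef_rot: [[-0.525, 0.712, 0.467], [0.844, 0.506, 0.176], [-0.111, 0.487, -0.866]]
force: [0.1, -0.0, -2.0]
grip_width: 0.204
grip_force: 40.5
time_s: 5.25
ee_pos: [0.5622, 0.0827, 0.2312]
eef_rot: [[-0.883, 0.419, 0.213], [0.454, 0.878, 0.153], [-0.122, 0.232, -0.965]]
force: [-0.1, -0.2, -1.8]
grip_width: 0.206
grip_force: 40.4
time_s: 5.67
ee_pos: [0.5977, 0.0018, 0.2098]
eef_rot: [[-0.999, -0.048, -0.006], [-0.048, 0.999, -0.006], [0.006, -0.006, -1.0]]
force: [-0.2, -0.4, -1.3]
grip_width: 0.201
grip_force: 40.4
time_s: 5.83
ee_pos: [0.5976, 0.003, 0.209]
eef_rot: [[-0.999, -0.041, -0.005], [-0.041, 0.999, -0.004], [0.005, -0.003, -1.0]]
force: [-0.9, -0.8, -1.6]
grip_width: 0.202
grip_force: 40.5
[-0.00325817 -0.00418847  0.002773  ]
```

View pics/w3.png

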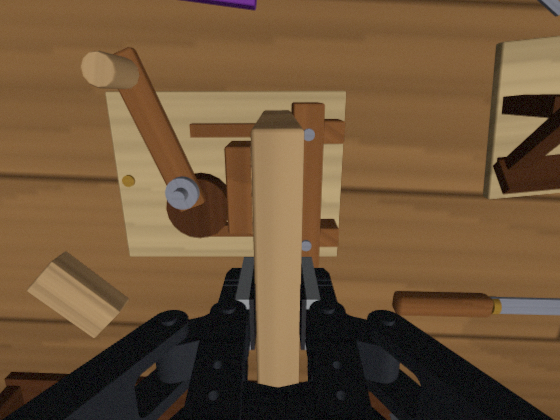

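The panel hangs above the slot. The fence is at columns 293–322, the pivot nut at (181,193), the stud at (128,181) and the knob top at (102,70). I'll refine the jig pose from this closer view.

```bash
python3 - <<'E'
from h import *
np.set_printoptions(precision=4,suppress=True)
cal=np.load("pics/w3c.npy",allow_pickle=True).item();d=np.load("pics/w3.npy");W=cloud("wrist",d,cal);Z=W[...,2]
sub=np.zeros(d.shape,bool);sub[95:275,288:330]=1
F=W[sub&(abs(Z-.063)<.005)];F=F[F[:,1]>0.0];r=cv2.minAreaRect((F[:,:2]*1000).astype(np.float32));print("fence",r,np.median(F[:,2]))
for u in (292,296,300,310,318,322,326):print(u,W[120,u],W[190,u])
for nm,p,z in[("nut",(181,193),.085),("knob",(102,70),.105),("stud",(128,181),.02),("bA",(309,135),.063),("bB",(306,246),.063),("jawL",(228,188),.063),("jawR",(252,160),.063),("fence ul",(293,104),.063),("fence ur",(323,104),.063)]:
    print(nm,ray(*p,z,cal=cal),W[p[1],p[0]])
# panel top edge
m=np.zeros(d.shape,np.uint8);cv2.fillPoly(m,[np.array([(256,135),(298,135),(298,230),(259,230)])],1)
Q=W[m>0];Q=Q[~np.isnan(Q).any(1)];c,n=fitplane(Q);print("top edge",c,n)
for p in[(252,125),(302,125)]:print(ray(*p,c[2],cal=cal))
for p in[(258,385),(300,380)]:print(ray(*p,c[2],cal=cal))
E
```

```text
fence ((596.7423095703125, 29.255447387695312), (149.02651977539062, 25.78228759765625), 2.996532440185547) 0.06258654337830129
292 [0.5274 0.0067 0.2026] [0.549  0.0066 0.2361]
296 [0.5276 0.0086 0.1981] [0.5487 0.0079 0.2367]
300 [0.5362 0.019  0.0612] [0.5488 0.0093 0.2365]
310 [0.5356 0.027  0.0642] [0.5953 0.0314 0.0619]
318 [0.5355 0.0338 0.0614] [0.5949 0.0383 0.0623]
322 [0.5353 0.0369 0.0629] [0.6066 0.0482 0.0177]
326 [0.5366 0.0435 0.0389] [0.6065 0.0523 0.0175]
nut [ 0.596  -0.0753  0.085 ] [ 0.5977 -0.077   0.0791]
knob [ 0.5062 -0.1188  0.105 ] [ 0.5062 -0.1191  0.1044]
stud [ 0.6048 -0.1461  0.02  ] [ 0.6049 -0.1463  0.0196]
bA [0.5478 0.0271 0.063 ] [0.5476 0.0269 0.0654]
bB [0.6485 0.0313 0.063 ] [nan nan nan]
jawL [ 0.5962 -0.0403  0.063 ] [ 0.5963 -0.0404  0.0625]
jawR [ 0.5707 -0.0198  0.063 ] [ 0.5389 -0.0076  0.2363]
fence ul [0.5237 0.0125 0.063 ] [0.5239 0.0128 0.0555]
fence ur [0.5227 0.0367 0.063 ] [0.5227 0.0368 0.0622]
top edge [0.5464 0.0015 0.2366] [0.0123 0.0043 0.9999]
[ 0.5273 -0.0078  0.2366]
[0.5266 0.0086 0.2366]
[ 0.6352 -0.0033  0.2366]
[0.6317 0.0144 0.2366]
```

Jig origin is about (0.598, 0.002) with yaw 92.5°. The panel is parallel to the slot and about 1.5 mm towards the fence. Lowering.

```bash
python3 -m inch '{"delta_pos":[[0,0.001,0.02],[0,0,0.02],[0,0,0.02],[0,0,0.015],[0,0,0.01]],"angular":[[-0.003,-0.004,0.004],[0,0,0],[0,0,0],[0,0,0],[0,0,0]],"gripper":[1,1,1,1,1]}'
python3 -m inch '{"delta_pos":[[0,0,0.007],[0,0,0.004],[0,0,0],[0,0,0]],"angular":[[0,0,0],[0,0,0],[0,0,0],[0,0,0]],"gripper":[1,1,1,1]}'
python3 -m inch '{"delta_pos":[[0,0,0.0015],[0,0,0],[0,0,0]],"angular":[[0,0,0],[0,0,0],[0,0,0]],"gripper":[1,1,1]}'
```

```text
time_s: 6.3
ee_pos: [0.596, 0.0045, 0.1244]
eef_rot: [[-0.999, -0.038, 0.0], [-0.038, 0.999, -0.0], [-0.0, -0.0, -1.0]]
force: [-0.0, -0.3, -1.1]
grip_width: 0.2
grip_force: 40.5
time_s: 6.63
ee_pos: [0.5975, 0.0038, 0.115]
eef_rot: [[-0.999, -0.039, 0.002], [-0.039, 0.999, -0.001], [-0.002, -0.001, -1.0]]
force: [0.1, -1.0, -1.7]
grip_width: 0.202
grip_force: 40.5
time_s: 6.88
ee_pos: [0.5974, 0.0037, 0.1132]
eef_rot: [[-0.999, -0.039, 0.001], [-0.039, 0.999, -0.001], [-0.001, -0.002, -1.0]]
force: [-0.4, -0.8, -0.7]
grip_width: 0.198
grip_force: 40.5
```

```bash
python3 -m inch '{"delta_pos":[[0,0,0.0015],[0,0,0],[0,0,0]],"angular":[[0,0,0],[0,0,0],[0,0,0]],"gripper":[1,1,1]}'
python3 -m inch '{"delta_pos":[[0,0,0.001],[0,0,0],[0,0,0]],"angular":[[0,0,0],[0,0,0],[0,0,0]],"gripper":[1,1,1]}'
```

```text
time_s: 7.13
ee_pos: [0.5972, 0.0038, 0.1113]
eef_rot: [[-0.999, -0.039, 0.001], [-0.039, 0.999, -0.001], [-0.0, -0.001, -1.0]]
force: [0.3, 0.9, -0.9]
grip_width: 0.201
grip_force: 40.5
time_s: 7.38
ee_pos: [0.5972, 0.0037, 0.1106]
eef_rot: [[-0.999, -0.039, 0.001], [-0.039, 0.999, -0.002], [-0.001, -0.002, -1.0]]
force: [-1.8, -0.9, 3.5]
grip_width: 0.202
grip_force: 41.0
```

Contact at the expected height. Release and rise.

```bash
python3 -m inch '{"delta_pos":[[0,0,0],[0,0,0],[0,0,0],[0,0,0],[0,0,0]],"angular":[[0,0,0],[0,0,0],[0,0,0],[0,0,0],[0,0,0]],"gripper":[0.3,0.3,0,-0.5,-1]}'
python3 -m inch '{"delta_pos":[[0,0,0],[0,0,0],[0,0,0],[0,0,-0.02],[0,0,-0.03]],"angular":[[0,0,0],[0,0,0],[0,0,0],[0,0,0],[0,0,0]],"gripper":[-1,-1,-1,-1,-1]}'
python3 -m inch '{"delta_pos":[[0,0,-0.03],[0,0,-0.03],[0,0,0],[0,0,0]],"angular":[[0,0,0],[0,0,0],[0,0,0],[0,0,0]],"gripper":[-1,-1,-1,-1]}'
python3 - <<'E'
from h import *
np.set_printoptions(precision=4,suppress=True)
cal=calibration("wrist");p,d=capture("wrist");cv2.imwrite("pics/w4.png",p[:,:,::-1]);W=cloud("wrist",d,cal)
sub=W[...,2];m=(abs(sub-.138)<.008)&(abs(W[...,1])<.05)&(W[...,0]>.5)&(W[...,0]<.7);Q=W[m];print(len(Q),Q.mean(0),Q.min(0),Q.max(0),cv2.minAreaRect((Q[:,:2]*1000).astype(np.float32)))
E
```

```text
time_s: 7.8
ee_pos: [0.5972, 0.0038, 0.1102]
eef_rot: [[-0.999, -0.039, 0.001], [-0.039, 0.999, -0.001], [-0.0, -0.001, -1.0]]
force: [0.1, 0.3, 0.7]
grip_width: 0.762
grip_force: 0.0
time_s: 8.22
ee_pos: [0.5957, 0.004, 0.1582]
eef_rot: [[-0.999, -0.039, -0.005], [-0.039, 0.999, -0.001], [0.005, -0.0, -1.0]]
force: [0.6, 0.5, 0.6]
grip_width: 0.997
grip_force: 0.0
time_s: 8.55
ee_pos: [0.5979, 0.0038, 0.2221]
eef_rot: [[-0.999, -0.039, 0.004], [-0.039, 0.999, -0.002], [-0.004, -0.002, -1.0]]
force: [-0.1, 0.3, -0.1]
grip_width: 1.003
grip_force: 0.0
4832 [0.5901 0.0036 0.1375] [ 0.5268 -0.0079  0.1319] [0.6667 0.0155 0.1399] ((596.71728515625, 3.8212318420410156), (139.65347290039062, 18.050334930419922), 2.3503258228302)
```

View pics/w4.png

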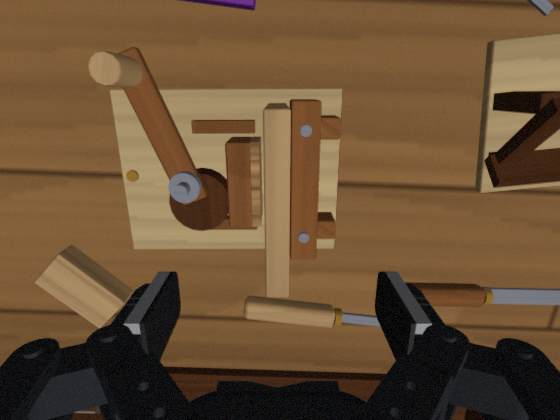

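The panel stands free: top at z = 0.1375, outline 139.7 × 18 mm, centred and parallel to the slot at column ~277 beside the fence. The knob top is at (102,70). Now for the approach to the lever.

```bash
cat >> h.py <<'E'
a=np.radians(92.5);JX=np.array([np.cos(a),np.sin(a),0]);JY=np.array([-JX[1],JX[0],0]);O=np.array([.5979,.0024,0]);PIV=O-.082*JX
def lev(q):
    b=1.2-q;l=-np.cos(b)*JX+np.sin(b)*JY;t=np.array([-l[1],l[0],0]);return PIV+.105*l,tool((0,0,-1),t)
E
python3 - <<'E'
from h import *
np.set_printoptions(precision=4,suppress=True)
d=np.load("pics/top0.npy");W=cloud("top",d);s=W[150:205,385:450];m=s[...,2]>.03;Q=s[m];print("mallet",Q.min(0),Q.max(0),np.median(Q[Q[:,2]>.18],0))
k,T=lev(0);print(k,lev(1.2)[0]);k=np.array([.506,-.120,0])
print(T,[np.degrees(np.arctan2(lev(q)[1][1,0],lev(q)[1][0,0])) for q in(0,1.2)])
s=get_state();M=s["eef_rot"];Mm=R.from_euler('z',-1.39).as_matrix()@M
plan([((.56,-.05,.21),Mm),(k+[0,0,.17],T),(k+[0,0,.067],T)])
E
```

```text
mallet [ 0.5983 -0.4708  0.0301] [ 0.6892 -0.3792  0.2288] [ 0.6409 -0.4217  0.2197]
[ 0.5054 -0.1218  0.    ] [ 0.6061 -0.1844  0.    ]
[[ 0.9153  0.4027  0.    ]
 [ 0.4027 -0.9153  0.    ]
 [ 0.      0.     -1.    ]] [np.float64(23.74506458430121), np.float64(92.5)]
{"delta_pos":[[0.003,-0.004,0.001],[0.003,-0.004,0.001],[0.002,-0.005,0.0],[0.001,-0.005,0.001],[0.001,-0.005,0.001]],"angular":[[0.0,0.0,0.107],[0.0,0.0,0.107],[0.0,0.0,0.107],[0.001,0.001,0.107],[0.0,0.0,0.107]],"gripper":[-1,-1,-1,-1,-1]}
{"delta_pos":[[0.001,-0.005,0.001],[0.0,-0.005,0.001],[0.0,-0.005,0.0],[-0.001,-0.005,0.001],[-0.002,-0.004,0.001]],"angular":[[0.0,0.0,0.107],[0.0,0.0,0.106],[0.0,0.0,0.107],[0.0,0.0,0.107],[0.001,0.001,0.107]],"gripper":[-1,-1,-1,-1,-1]}
{"delta_pos":[[-0.002,-0.005,0.001],[-0.003,-0.004,0.001],[-0.003,-0.004,0.001],[-0.005,-0.006,0.003],[-0.005,-0.005,0.004]],"angular":[[0.0,0.0,0.107],[0.0,0.0,0.107],[0.0,0.0,0.107],[0.0,0.0,0.115],[0.0,0.0,0.114]],"gripper":[-1,-1,-1,-1,-1]}
{"delta_pos":[[-0.006,-0.004,0.003],[-0.006,-0.004,0.003],[-0.007,-0.003,0.004],[-0.007,-0.002,0.003],[-0.007,-0.002,0.003]],"angular":[[0.0,0.001,0.115],[0.0,0.0,0.115],[0.0,0.0,0.114],[0.0,0.0,0.115],[0.0,0.0,0.115]],"gripper":[-1,-1,-1,-1,-1]}
{"delta_pos":[[-0.008,0.0,0.003],[-0.007,0.0,0.004],[-0.007,0.001,0.003],[-0.007,0.002,0.003],[-0.007,0.003,0.004]],"angular":[[0.0,0.001,0.115],[0.0,0.0,0.114],[0.0,0.0,0.115],[0.0,0.0,0.115],[0.0,0.001,0.114]],"gripper":[-1,-1,-1,-1,-1]}
{"delta_pos":[[0.0,0.0,0.034],[0.0,0.0,0.034],[0.0,0.0,0.035]],"angular":[[0.0,0.0,0.0],[0.0,0.0,0.0],[0.0,0.0,0.0]],"gripper":[-1,-1,-1]}
```

The mallet is farther off than I assumed (y ≈ -0.42), so the short turn to the opposite tool yaw is free. Replanning with that.

```bash
python3 - <<'E'
from h import *
T=lev(0)[1]@np.diag([-1,-1,1]);k=np.array([.506,-.120,0])
plan([(k+[0,0,.18],T),(k+[0,0,.067],T)])
E
```

```text
{"delta_pos":[[0.019,-0.024,0.008],[0.021,-0.023,0.008],[0.023,-0.02,0.008],[0.024,-0.02,0.008],[0.025,-0.017,0.009]],"angular":[[0.0,0.0,-0.075],[-0.001,0.0,-0.075],[0.0,0.001,-0.075],[0.0,0.0,-0.075],[-0.001,0.0,-0.075]],"gripper":[-1,-1,-1,-1,-1]}
{"delta_pos":[[0.0,0.0,0.028],[0.0,0.0,0.028],[0.0,0.0,0.028],[0.0,0.0,0.029]],"angular":[[0.0,0.0,0.0],[0.0,0.0,0.0],[0.0,0.0,0.0],[0.0,0.0,0.0]],"gripper":[-1,-1,-1,-1]}
```

```bash
python3 -m inch '{"delta_pos":[[0.019,-0.024,0.008],[0.021,-0.023,0.008],[0.023,-0.02,0.008],[0.024,-0.02,0.008],[0.025,-0.017,0.009]],"angular":[[0,0,-0.075],[0,0,-0.075],[0,0,-0.075],[0,0,-0.075],[0,0,-0.075]],"gripper":[-1,-1,-1,-1,-1]}'
python3 -m inch '{"delta_pos":[[0,0,0.02],[0,0,0.02],[0,0,0],[0,0,0]],"angular":[[0,0,0],[0,0,0],[0,0,0],[0,0,0]],"gripper":[-1,-1,-1,-1]}'
python3 - <<'E'
from h import *
cal=calibration("wrist");p,d=capture("wrist");cv2.imwrite("pics/w5.png",p[:,:,::-1]);W=cloud("wrist",d,cal)
m=(abs(W[...,2]-.105)<.006)&(abs(W[...,0]-.506)<.03)&(abs(W[...,1]+.12)<.03);Q=W[m];s=get_state()
print(len(Q),cv2.minEnclosingCircle((Q[:,:2]*1000).astype(np.float32)),np.median(Q,0),s["eef_rot"].T@(np.median(Q,0)-s["ee_pos"]))
E
```

```text
time_s: 9.02
ee_pos: [0.5045, -0.1206, 0.1777]
eef_rot: [[-0.914, -0.406, -0.001], [-0.406, 0.914, -0.001], [0.002, -0.0, -1.0]]
force: [-0.1, 0.1, -0.8]
grip_width: 1.0
grip_force: 0.0
time_s: 9.35
ee_pos: [0.5051, -0.1197, 0.1382]
eef_rot: [[-0.916, -0.402, -0.003], [-0.402, 0.916, 0.0], [0.003, 0.001, -1.0]]
force: [-0.4, 0.1, -0.1]
grip_width: 0.999
grip_force: 0.0
1288 ((505.32861328125, -122.63550567626953), 11.94718074798584) [ 0.50440446 -0.12312689  0.10422133] [ 0.00275075 -0.00235547  0.03502354]
```

View pics/w5.png

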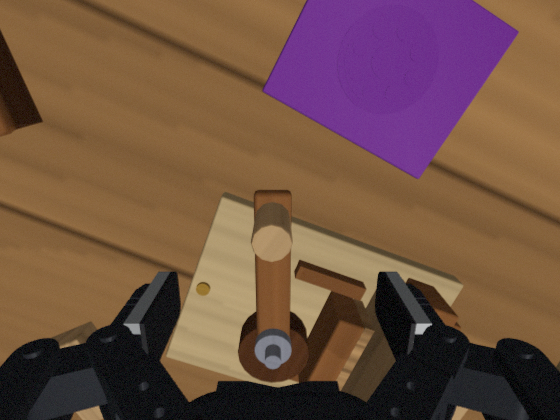

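The knob is centred between the fingers at (271,243), radius 12 mm, agreeing with the lever model to 1 mm. Descend and grip.

```bash
python3 -m inch '{"delta_pos":[[0.001,-0.003,0.025],[0,0,0.025],[0,0,0.02],[0,0,0],[0,0,0]],"angular":[[0,0,0],[0,0,0],[0,0,0],[0,0,0],[0,0,0]],"gripper":[-1,-1,-1,-1,-0.5]}'
python3 -m inch '{"delta_pos":[[0,0,0],[0,0,0],[0,0,0],[0,0,0],[0,0,0]],"angular":[[0,0,0],[0,0,0],[0,0,0],[0,0,0],[0,0,0]],"gripper":[1,1,1,1,1]}' 30
python3 -m inch '{"delta_pos":[[0,0,0],[0,0,0],[0,0,0]],"angular":[[0,0,0],[0,0,0],[0,0,0]],"gripper":[1,1,1]}'
python3 - <<'E'
from h import *
s=get_state();T=lambda q:lev(q)[1]@np.diag([-1,-1,1])
print(s["ee_pos"],lev(0)[0],R.from_matrix(s["eef_rot"].T@T(0)).as_rotvec())
z=[0,0,s["ee_pos"][2]]
plan([(lev(q)[0]+z,T(q)) for q in np.arange(.08,1.21,.08)],g=1)
E
```

```text
time_s: 9.82
ee_pos: [0.5067, -0.123, 0.0699]
eef_rot: [[-0.915, -0.403, -0.0], [-0.403, 0.915, -0.001], [0.001, -0.001, -1.0]]
force: [0.8, -0.9, 0.3]
grip_width: 0.88
grip_force: 0.0
time_s: 10.23
ee_pos: [0.507, -0.1235, 0.0704]
eef_rot: [[-0.915, -0.403, 0.002], [-0.403, 0.915, -0.002], [-0.001, -0.003, -1.0]]
force: [-1.0, 0.3, 5.4]
grip_width: 0.271
grip_force: 29.8
time_s: 10.48
ee_pos: [0.507, -0.1235, 0.0704]
eef_rot: [[-0.915, -0.402, 0.002], [-0.402, 0.915, -0.002], [-0.001, -0.003, -1.0]]
force: [-1.1, 0.6, 6.8]
grip_width: 0.269
grip_force: 29.8
[ 0.50697893 -0.12347628  0.07043286] [ 0.50536544 -0.12180208  0.        ] [-0.00263042  0.00113535 -0.00020592]
{"delta_pos":[[0.0,-0.006,0.0],[0.0,-0.009,0.0],[0.0,-0.008,0.0],[-0.001,-0.008,0.0],[0.0,-0.009,0.0]],"angular":[[-0.003,0.001,-0.08],[0.0,0.0,-0.08],[0.0,0.0,-0.08],[0.0,0.0,-0.08],[0.0,0.0,-0.08]],"gripper":[1,1,1,1,1]}
{"delta_pos":[[0.0,-0.008,0.0],[-0.001,-0.009,0.0],[0.0,-0.008,0.0],[0.0,-0.008,0.0],[-0.001,-0.009,0.0]],"angular":[[0.0,0.0,-0.08],[0.0,0.0,-0.08],[0.0,0.0,-0.08],[0.0,0.0,-0.08],[0.0,0.0,-0.08]],"gripper":[1,1,1,1,1]}
{"delta_pos":[[0.0,-0.008,0.0],[0.0,-0.008,0.0],[-0.001,-0.009,0.0],[0.0,-0.008,0.0],[0.0,-0.009,0.0]],"angular":[[0.0,0.0,-0.08],[0.0,0.0,-0.08],[0.0,0.0,-0.08],[0.0,0.0,-0.08],[0.0,0.0,-0.08]],"gripper":[1,1,1,1,1]}
```

```bash
python3 -m inch '{"delta_pos":[[0,-0.007,-0.001],[0,-0.0085,0],[0,-0.0085,0],[-0.0005,-0.0085,0],[0,-0.0085,0]],"angular":[[0,0,-0.08],[0,0,-0.08],[0,0,-0.08],[0,0,-0.08],[0,0,-0.08]],"gripper":[1,1,1,1,1]}'
python3 - <<'E'
from h import *
s=get_state();T=lambda q:lev(q)[1]@np.diag([-1,-1,1])
e=s["ee_pos"]-PIV;print("lever",1.2-np.arctan2(e@JY,-e@JX),"r",np.hypot(e[0],e[1]),"tool yaw q",.4-(R.from_matrix(s["eef_rot"].T@T(.4)).as_rotvec())[2]*-1,s["force"],s["eef_rot"].T@s["force"])
E
```

```text
time_s: 10.9
ee_pos: [0.53, -0.1565, 0.0706]
eef_rot: [[-0.683, -0.73, 0.002], [-0.73, 0.683, 0.001], [-0.002, -0.001, -1.0]]
force: [5.7, 7.4, -3.8]
grip_width: 0.273
grip_force: 31.5
lever 0.40806963597369017 r 0.10503809349852422 tool yaw q 0.40429177740795735 [ 5.72700232  7.44876474 -3.76828574] [-9.34571465  0.90987729  3.78316932]
```

```bash
python3 -m inch '{"delta_pos":[[-0.001,-0.0085,0],[-0.0005,-0.0085,0],[-0.0005,-0.0085,0],[-0.0005,-0.0085,0],[-0.0005,-0.0085,0]],"angular":[[0,0,-0.08],[0,0,-0.08],[0,0,-0.08],[0,0,-0.08],[0,0,-0.08]],"gripper":[1,1,1,1,1]}'
python3 - <<'E'
from h import *
s=get_state()
e=s["ee_pos"]-PIV;print("lever",1.2-np.arctan2(e@JY,-e@JX),"r",np.hypot(e[0],e[1]),s["eef_rot"].T@s["force"])
E
```

```text
time_s: 11.32
ee_pos: [0.5654, -0.1787, 0.0706]
eef_rot: [[-0.346, -0.938, -0.001], [-0.938, 0.346, -0.001], [0.002, 0.001, -1.0]]
force: [-4.0, -0.6, 0.4]
grip_width: 0.271
grip_force: 31.9
lever 0.807404942575914 r 0.10550668930088083 [ 1.91342483  3.55408714 -0.39721196]
```

```bash
python3 -m inch '{"delta_pos":[[-0.0005,-0.0085,0],[-0.0005,-0.0085,0],[-0.0005,-0.0085,0],[-0.0005,-0.0085,0],[-0.0005,-0.008,0]],"angular":[[0,0,-0.08],[0,0,-0.08],[0,0,-0.08],[0,0,-0.08],[0,0,-0.08]],"gripper":[1,1,1,1,1]}'
python3 -m inch '{"delta_pos":[[0,0,0],[0,0,0],[0,0,0]],"angular":[[0,0,0],[0,0,0],[0,0,0]],"gripper":[1,1,1]}'
python3 - <<'E'
from h import *
np.set_printoptions(precision=4,suppress=True)
s=get_state()
e=s["ee_pos"]-PIV;print("lever",1.2-np.arctan2(e@JY,-e@JX),"r",np.hypot(e[0],e[1]),s["eef_rot"].T@s["force"])
cal=calibration("top")
p,d=capture("top");cv2.imwrite("pics/t5.png",p[:,:,::-1]);W=cloud("top",d)
m=(abs(W[...,2]-.138)<.008)&(abs(W[...,1])<.05)&(W[...,0]>.5)&(W[...,0]<.7);Q=W[m];print(len(Q),Q.mean(0),cv2.minAreaRect((Q[:,:2]*1000).astype(np.float32)))
j=W[180:215,275:305].reshape(-1,3);q=(j-O)@np.stack([JX,JY]).T
k=(abs(j[:,2]-.063)<.005)&(q[:,0]<-5e-3)&(q[:,0]>-.06)&(abs(q[:,1])<.035);print("jaw top x",np.percentile(q[k,0],[2,50,98]),k.sum())
c=p[150:250,230:390,::-1];cv2.imwrite("pics/t5c.png",cv2.resize(c,None,fx=5,fy=5,interpolation=cv2.INTER_CUBIC))
E
```

```text
time_s: 11.73
ee_pos: [0.6058, -0.1853, 0.0705]
eef_rot: [[0.046, -0.999, -0.003], [-0.999, -0.046, -0.003], [0.003, 0.004, -1.0]]
force: [-23.3, -7.8, 9.3]
grip_width: 0.269
grip_force: 33.3
time_s: 11.98
ee_pos: [0.6043, -0.1852, 0.0705]
eef_rot: [[0.042, -0.999, -0.005], [-0.999, -0.042, -0.003], [0.003, 0.005, -1.0]]
force: [-15.2, -5.1, 5.4]
grip_width: 0.27
grip_force: 32.6
lever 1.1832672825716861 r 0.10573302633624762 [ 4.5179 15.4349 -5.3455]
262 [0.5951 0.0076 0.138 ] ((596.644287109375, 7.651334762573242), (140.35018920898438, 17.925228118896484), 2.5153348445892334)
jaw top x [-0.0293 -0.0172 -0.0057] 137
```

View pics/t5c.png

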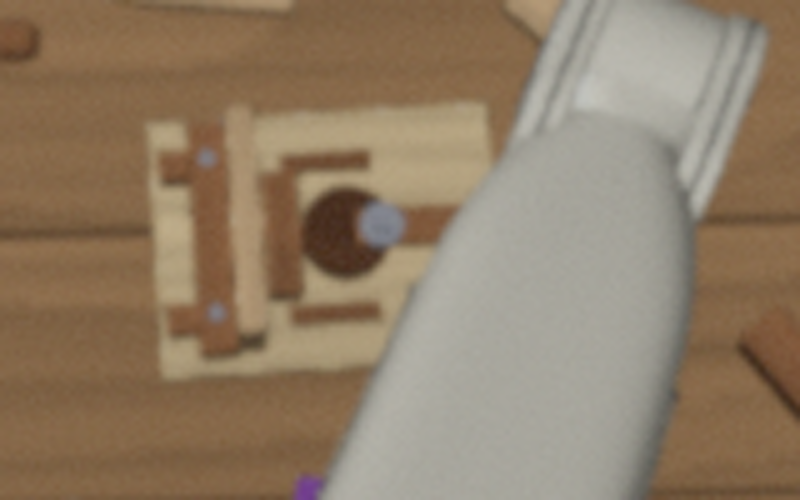

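The top view shows the lever pointing straight along jig −x at row ~225 of the crop. The jaw and panel are against the fence (panel centre at jig x ≈ +5 mm, parallel to the fence). Let it settle and check steadiness.

```bash
python3 -m inch '{"delta_pos":[[0,-0.001,0],[0,0,0],[0,0,0],[0,0,0],[0,0,0]],"angular":[[0,0,0],[0,0,0],[0,0,0],[0,0,0],[0,0,0]],"gripper":[1,1,1,1,1]}'
python3 -m inch '{"delta_pos":[[0,0,0],[0,0,0],[0,0,0],[0,0,0],[0,0,0]],"angular":[[0,0,0],[0,0,0],[0,0,0],[0,0,0],[0,0,0]],"gripper":[1,1,1,1,1]}'
python3 - <<'E'
from h import *
s=get_state()
e=s["ee_pos"]-PIV;print("lever",1.2-np.arctan2(e@JY,-e@JX),"r",np.hypot(e[0],e[1]),s["eef_rot"].T@s["force"],s["ft_torque"],s["grip_force"])
p,d=capture("top");W=cloud("top",d)
hsv=cv2.cvtColor(p,cv2.COLOR_RGB2HSV)
# lever arm: top at z=.06, between nut and gripper
j=W.reshape(-1,3);q=(j-O)@np.stack([JX,JY]).T
k=(abs(j[:,2]-.06)<.006)&(q[:,0]<-.095)&(q[:,0]>-.15)&(abs(q[:,1])<.04);print(k.sum(),np.polyfit(q[k,0],q[k,1],1),q[k].mean(0))
E
```

```text
time_s: 12.45
ee_pos: [0.6047, -0.1852, 0.0705]
eef_rot: [[0.041, -0.999, -0.006], [-0.999, -0.041, -0.003], [0.003, 0.006, -1.0]]
force: [-18.6, -6.3, 6.1]
grip_width: 0.271
grip_force: 33.0
time_s: 12.87
ee_pos: [0.6047, -0.1852, 0.0705]
eef_rot: [[0.041, -0.999, -0.006], [-0.999, -0.041, -0.003], [0.003, 0.006, -1.0]]
force: [-17.1, -5.6, 6.7]
grip_width: 0.272
grip_force: 33.0
lever 1.1866555918223038 r 0.10575458400697292 [ 4.91723887 17.40513866 -6.59330508] [-1.08224951  3.18552722 -0.07745447] 32.95213580131531
70 [0.14862575 0.01555425] [-0.11083573 -0.0009188 ]
```

Force along the swing is higher than expected (17 N vs about 4 N). I'll ease back slightly to see whether the lever stays.

```bash
python3 -m inch '{"delta_pos":[[0,0.0025,0],[0,0,0],[0,0,0],[0,0,0],[0,0,0]],"angular":[[0,0,0],[0,0,0],[0,0,0],[0,0,0],[0,0,0]],"gripper":[1,1,1,1,1]}'
python3 - <<'E'
from h import *
np.set_printoptions(precision=4,suppress=True)
s=get_state()
e=s["ee_pos"]-PIV;print("lever",1.2-np.arctan2(e@JY,-e@JX),"r",np.hypot(e[0],e[1]),s["eef_rot"].T@s["force"],s["ft_torque"],s["dq"])
p,d=capture("wrist");cal=calibration("wrist");W=cloud("wrist",d,cal)
j=W.reshape(-1,3);q=(j-O)@np.stack([JX,JY]).T
k=(abs(j[:,2]-.06)<.005)&(q[:,0]<-.1)&(q[:,0]>-.17)&(abs(q[:,1])<.03);print("arm",k.sum(),k.any() and (np.polyfit(q[k,0],q[k,1],1),q[k].min(0),q[k].max(0)))
p,d=capture("scene");W=cloud("scene",d);j=W.reshape(-1,3);q=(j-O)@np.stack([JX,JY]).T
k=(abs(j[:,2]-.06)<.005)&(q[:,0]<-.1)&(q[:,0]>-.165)&(abs(q[:,1])<.03);print("arm",k.sum(),k.any() and (np.polyfit(q[k,0],q[k,1],1),q[k].min(0),q[k].max(0)))
E
```

```text
time_s: 13.33
ee_pos: [0.6037, -0.1853, 0.0706]
eef_rot: [[0.041, -0.999, -0.004], [-0.999, -0.041, -0.003], [0.003, 0.004, -1.0]]
force: [-9.0, -5.4, 2.9]
grip_width: 0.272
grip_force: 32.2
lever 1.1770758443662224 r 0.1057568717461203 [ 4.9921  9.2312 -2.8702] [-0.8859  1.7955 -0.3715] [ 0.0008 -0.0002  0.0009  0.0015 -0.0019 -0.0003]
arm 2128 (array([0.0428, 0.006 ]), array([-0.1469, -0.0123]), array([-0.1088,  0.0142]))
arm 69 (array([ 0.0218, -0.0058]), array([-0.1638, -0.0163]), array([-0.1006,  0.    ]))
```

The lever stays at about 1.18–1.2 rad and the arm image agrees with that. The force has eased, and the panel was flush and square to the fence in the last top view. Handing in.

```bash
python3 -c "
from bench import arm
print(arm.sign_off())"
```

```text
the job is handed in; nothing more can be done
None
```

The panel stands upright on a long edge in the slot, flush to the fence, and I handed the job in at about 13.5 s with the gripper holding the lever at roughly 1.18 rad (target 1.20 ± 0.13). No verdict came back, pad force couldn't be measured, and the lever took 9–18 N to hold instead of about 4 N, for reasons I didn't find.

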